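# Nest the parts pots on the electronics bench

## Task

Tidy away the set of three round steel parts pots on the repair bench by nesting them: the middle-sized cup stands in the wide low dish, and the tall narrow pot stands in the cup. Everything ends upright and let go, fully down on the floor of the pot around it, with the dish left about where it stands now.

Things in the scene. Friction and masses are not known exactly. Their poses are not given: they have to be found in the camera images.
- dish_floor (a point): the wide low dish, the largest pot of the set: plain pale round steel, open at the top, 116 mm across, 30 mm high, walls 4 mm (108 mm clear inside), loose, stands upright on the bench, about 0.3 kg. This point is the centre of its inner floor, 4 mm above its underside; z up along its axis.
- cup_center (a point): the middle-sized cup: plain pale round steel, straight walls, open at the top, 62 mm across, 60 mm high, walls 3 mm (56 mm clear inside), floor 4 mm thick, loose, stands upright on the bench, about 0.1 kg. This point is on its axis half-way up, 30 mm above its underside and 30 mm below its rim; z up along its axis.
- tube_center (a point): the tall narrow pot, the smallest across: plain pale round steel tube with a closed bottom, straight walls 3 mm, open at the top, 32 mm across, 90 mm high, loose, stands upright on the bench, about 0.07 kg. This point is on its axis half-way up, 45 mm above its underside and 45 mm below its rim; z up along its axis.
Things that resemble listed ones, but are neither listed nor needed, are in the scene too. Leave any blue, pink or purple look-alike of the part that bears cup_center alone.

How it is judged:
At the end, for the whole second after the job is handed in: Cup upright (10 degrees) on the floor of the dish (height within 4 mm, axes within 30 mm); tall narrow pot upright (10 degrees) on the floor of the cup (height within 4 mm, axes within 20 mm); dish flat on the bench, within 50 mm of where it began (horizontal distance between cup_center and dish_floor below 0.03 m and z of cup_center in the frame of dish_floor between 0.026 and 0.034 m and angle between each of cup_center, tube_center, dish_floor's own z axis and vertical below 0.17 rad and horizontal distance between tube_center and cup_center below 0.02 m and z of tube_center in the frame of cup_center between 0.015 and 0.023 m and height (world z) of dish_floor below 0.012 m and distance of dish_floor from where it was at the start of the episode below 0.05 m); the robot touches nothing.
It also fails if it takes over 69 s, if anything falls off the work surface, if the arm or the gripper's body presses on something with over 40 N, if the wrist force passes 120 N, or if a joint passes its speed limit or range.

## Robot

A 6-joint arm with a two-finger parallel gripper is mounted at the origin on the work surface. World frame = base frame: x ahead of the robot, y to its left, z up, the work surface at z = 0. Lengths are in m, angles in rad, forces in N, time in s.
With the tool pointing down it reaches from about 0.35 to 0.875 m from the base axis. Payload 4.2 kg.
Tool frame: the origin (TCP) lies midway between the tips of the shut fingers; the grasp point (between the pads) lies 19 mm behind it; z points along the fingers, y is the line along which they close (so a half turn about z gives the same grasp; the last joint's range is limited). The gripper opens to 85 mm and grips with 20 to 120 N. Pads are 22 mm wide; open, the fingers measure 114 mm over their backs; the gripper's body (76 mm by 85 mm) begins 54 mm behind the grasp point. The pads swing forward as they close: fully open they stand 13 mm farther back than shut.
Start: joints at [-0.99, 0.385, 0.008, 0, -1.194, -0.259], TCP at [0.198, -0.593, 0.231] pointing down, gripper open.
Joint ranges: [-3.14, 3.14], [-1.21, 2.06], [-1.07, 1.41], [-3.16, 2.05], [-2.99, -0.16], [-3.1, 3.1]. Speed limits (rad/s): [2.79, 2.79, 3.14, 3.14, 3.14, 3.14].

## Interface

Orientations are given as [roll, pitch, yaw] about the fixed x, y, z axes, in that order (R = Rz(yaw) Ry(pitch) Rx(roll)).
In Python, from bench import * gives the robot as it stands.
- The arm moves only by the tool arm_command, never from a script. Its argument "steps" is a list of rows, each a list of 2 entries, a list of its own where there are three numbers: the shift along the tool's x, y, z in mm, then the turn, a rotation vector about the tool's x, y, z in rad. A call has 1 to 5 rows; each row is the pose to reach, as a shift and turn from the pose commanded when the call began, along the tool's axes at that moment; what a row does not reach only later rows make up. A row lasts 1/12 s, in which the tool goes at most 41.7 mm and 7.16 degrees, less where a joint would pass 70% of its speed; a pose out of reach is approached as far as the arm can. A call with a gripper value outside its range is refused whole. "claw" is the finger opening in mm, from 0 to 85.4, set as the call begins (left out, the last holds). The fingers move at their own pace and stop on an object; "newtons" is the grip in N (left out, the last holds). Time passes only in rows, so rows that repeat a pose let the fingers close. It gives the time, the measured TCP pose, the force, the opening and the grip force at its end, in the units of the state.
- get_obs(): the state, without advancing time (a new reading comes with each control period).
- grab_frame(name): name is "side" or "top" or "wrist"; returns a dict with "frame" (480x640x3 uint8, blue, green, red), "K" (3x3 intrinsics, pixels), "k1" (the pictures are not rectified: a ray, as slopes to the right and down, at radius r is drawn at 1 + k1 r^2 times it, then the intrinsics apply), "R" (3x3) and "t" (3): a world point X has camera coordinates R X + t; the wrist camera has in their place "mount" (4x4, takes a point from camera to tool coordinates, whose origin is the TCP and whose axes are the flange's). Camera axes: x right, y down, z forward; pixel columns grow to the right and rows downward; lengths in m; the calibration is good to about 2 mm. A picture is of the moment at which its call begins: read the wrist's pose just before it. There is no depth.
- finish_job(): hands the job in; it is judged then, once.
The state is a dict: "clock": time; "joint_pos": joint angles; "joint_vel": joint speeds; "tau": joint torques, N m; "ee_pos": TCP position; "tool_rot": TCP orientation; "wrist_force": force on the tool from outside, world axes, zero at the start; "torque": the same for the moment, N m; "finger_gap": opening from 0.0 (shut) to 1.0 (fully open); "grasp_force": force on a finger pad.
Only numpy, scipy, OpenCV 4.12 (cv2) and the standard library are available. Lean on these libraries where they do the work, as an engineer would, in place of code of your own. Each camera call takes 0.05 s, during which the arm holds its last target. There are 200 camera calls.

## Working session

There is one attempt and no reset: what is moved stays moved. The work goes in short steps, Python scripts to look and compute and a tool call to move; the robot and the scene stay as the last step left them, time stands still between calls to the robot, and variables do not carry over. Pictures are saved under pics/ and viewed, at most 10 in all, crops included, and the job is handed in when it is done.

Besides the shell and the picture viewer there is one more tool, called after "Emit:" in YAML: its name, and indented under it one key for each argument. arm_command: Moves the arm, as the interface text tells. Its arguments: {"type":"object","properties":{"steps":{"type":"array","items":{"type":"array"}},"claw":{"type":"number"},"newtons":{"type":"number"}},"required":["steps"]}

```bash
mkdir -p pics; ls; python3 - <<'E'
from bench import *
import cv2,numpy as np
print(get_obs())
a=grab_frame("top");b=grab_frame("side")
for n,f in(("top",a),("side",b)):
    cv2.imwrite(f"pics/{n}0.png",f["frame"]); print(n,f["K"],f["k1"],f["R"],f["t"])
w=grab_frame("wrist");print(w["K"],w["k1"],w["mount"])
E
```

```text
pics
{'clock': 0.0, 'joint_pos': array([-9.90408253e-01,  3.85576813e-01,  6.61858558e-03, -5.05772394e-04,
       -1.19395149e+00, -2.58581445e-01]), 'joint_vel': array([ 0.00030545, -0.00158784, -0.00117425,  0.00014841, -0.00067324,
        0.00148246]), 'tau': array([-1.78187300e-03, -3.92290699e+01,  1.88396287e+01,  4.18608874e+00,
       -4.64877550e-03, -1.25229883e-05]), 'ee_pos': array([ 0.19750578, -0.59236812,  0.23020549]), 'tool_rot': array([ 3.13942933e+00, -8.61574855e-05, -2.81997255e+00]), 'wrist_force': array([-0.440487  ,  0.65862881,  0.47888003]), 'torque': array([ 0.00036895,  0.00165376, -0.02258411]), 'grasp_force': 0.0, 'finger_gap': 0.9998748590847155}
top [[464.0952882    0.         313.97820094]
 [  0.         464.0952882  239.32158898]
 [  0.           0.           1.        ]] -0.09292629178450765 [[ 0.11604218 -0.99324339 -0.00133364]
 [-0.966708   -0.1126335  -0.2297593 ]
 [ 0.2280567   0.02795101 -0.97324657]] [-0.08710879  0.49741448  0.82905238]
side [[557.70410819   0.         313.14849961]
 [  0.         557.70410819 235.73369131]
 [  0.           0.           1.        ]] -0.0029766390169093425 [[-0.99513601 -0.09824088  0.0072837 ]
 [-0.06452953  0.59421516 -0.80171334]
 [ 0.07443293 -0.79828383 -0.59766434]] [0.49221404 0.09884902 1.10310163]
[[344.82109976   0.         323.41902427]
 [  0.         344.82109976 241.86413408]
 [  0.           0.           1.        ]] -0.06262495864712667 [[ 9.73428993e-04 -9.63816199e-01 -2.66565914e-01  6.54103818e-02]
 [ 9.99999526e-01  9.40441285e-04  2.51404934e-04  1.91423182e-05]
 [ 8.38144291e-06 -2.66566033e-01  9.63816658e-01 -1.42174934e-01]
 [ 0.00000000e+00  0.00000000e+00  0.00000000e+00  1.00000000e+00]]
```

View pics/top0.png

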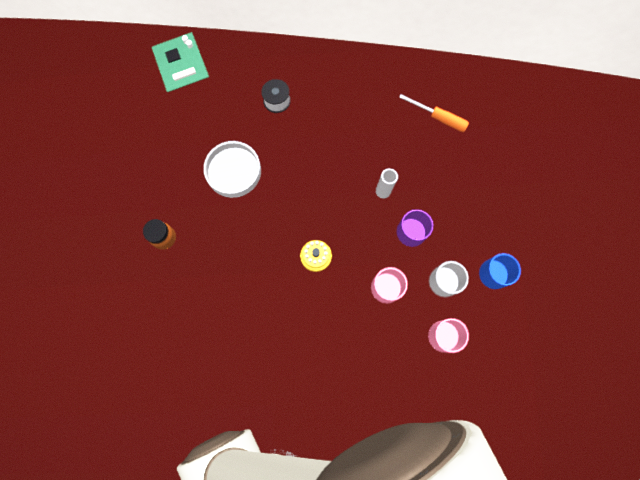

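View pics/side0.png

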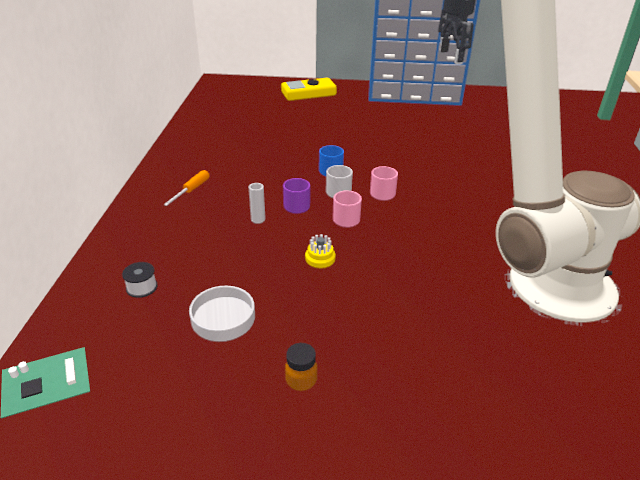

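The top view shows the dish at (232,169), the tall pot with its rim at (389,176), and five cups. The cups are purple (415,228), pink (389,286), pink (449,336), blue (500,271) and grey (449,279). In the side view the grey cup is at (339,181), the tall pot at (257,203) and the dish at (222,313).
Only the grey cup is pale steel, so that is the one I want. The black-lidded jar at (276,96) is not a pot.

```bash
cat > h.py <<'E'
from bench import *
import cv2,numpy as np
from scipy.spatial.transform import Rotation as Ro
from scipy.optimize import least_squares
def pose():
    o=get_obs(); return o["ee_pos"],Ro.from_euler("xyz",o["tool_rot"]).as_matrix()
def grab(n):
    p,R=pose(); f=grab_frame(n)
    if n=="wrist":
        M=np.array(f["mount"]); f["Rw"]=R@M[:3,:3]; f["c"]=R@M[:3,3]+p
    else:
        f["Rw"]=f["R"].T; f["c"]=-f["R"].T@f["t"]
    return f
def dirs(f,px):
    px=np.asarray(px,float).reshape(-1,1,2)
    n=cv2.undistortPoints(px,f["K"],np.array([f["k1"],0,0,0,0.]))[:,0]
    return np.c_[n,np.ones(len(n))]@f["Rw"].T
def cast(f,px,z):
    d=dirs(f,px); return (f["c"]+d*((z-f["c"][2])/d[:,2])[:,None])[:,:2]
def blob(f,seed,smax=70,vmin=70):
    hsv=cv2.cvtColor(f["frame"],cv2.COLOR_BGR2HSV)
    m=((hsv[...,1]<smax)&(hsv[...,2]>vmin)).astype(np.uint8)
    n,l=cv2.connectedComponents(m)
    ys,xs=np.nonzero(m); i=np.argmin((xs-seed[0])**2+(ys-seed[1])**2)
    k=(l==l[ys[i],xs[i]]).astype(np.uint8)
    c=cv2.findContours(k,cv2.RETR_EXTERNAL,cv2.CHAIN_APPROX_NONE)[0]
    return cv2.convexHull(max(c,key=len))[:,0]
def circ(P):
    s=least_squares(lambda q:np.hypot(*(P-q[:2]).T)-q[2],[*P.mean(0),.03],loss="soft_l1",f_scale=.001); return s.x
def dense(h):
    h=np.vstack([h,h[:1]]).astype(float)
    return np.vstack([np.linspace(a,b,max(2,int(np.hypot(*(b-a))))+0,endpoint=False) for a,b in zip(h[:-1],h[1:])])
def rim(f,seed,z,far=True):
    P=cast(f,dense(blob(f,seed)),z); u=P.mean(0)-f["c"][:2]; u/=np.hypot(*u)
    t=(P-P.mean(0))@u; 
    P=P[t>0.35*t.max()] if far else P[t<0.35*t.min()]
    return circ(P)
def rim2(fa,sa,fb,sb,zs,far=True):
    best=min(((np.hypot(*(rim(fa,sa,z,far)-rim(fb,sb,z,far))[:2]),z) for z in zs))
    z=best[1]; return z,best[0],rim(fa,sa,z,far),rim(fb,sb,z,far)
E
python3 - <<'E'
from h import *
np.set_printoptions(precision=4,suppress=True)
a=grab("top");b=grab("side")
print("cams",a["c"],b["c"])
for n,sa,sb in(("dish",(232,165),(222,313)),("cup",(449,279),(339,185)),("tube",(385,188),(257,205))):
    print(n,cv2.boundingRect(blob(a,sa)),cv2.boundingRect(blob(b,sb)),"\n ",*rim2(a,sa,b,sb,np.arange(0.01,.12,.002)))
    print("  base",rim(a,sa,0,False),rim(b,sb,0,False))
cv2.imwrite("pics/crop.png",cv2.resize(a["frame"][140:360,340:540],None,fx=2.7,fy=2.7))
E
```

```text
cams [ 0.3019 -0.0537  0.921 ] [0.4141 0.8702 0.7349]
dish (204, 141, 57, 57) (189, 285, 66, 57) 
  0.03 0.0014046557250428316 [0.6462 0.1607 0.0563] [0.6455 0.1595 0.0579]
  base [0.6456 0.1604 0.0574] [0.646  0.1574 0.057 ]
cup (429, 261, 40, 36) (326, 165, 27, 33) 
  0.060000000000000005 0.0011732522593805568 [ 0.4613 -0.2959  0.0312] [ 0.4614 -0.2947  0.0319]
  base [ 0.4616 -0.2964  0.0299] [ 0.4675 -0.3101  0.0293]
tube (376, 168, 22, 30) (248, 183, 17, 41) 
  0.086 0.0010153883110950246 [ 0.6381 -0.158   0.0164] [ 0.6373 -0.1573  0.0212]
  base [ 0.6398 -0.1588  0.016 ] [ 0.6411 -0.1704  0.022 ]
```

View pics/crop.png

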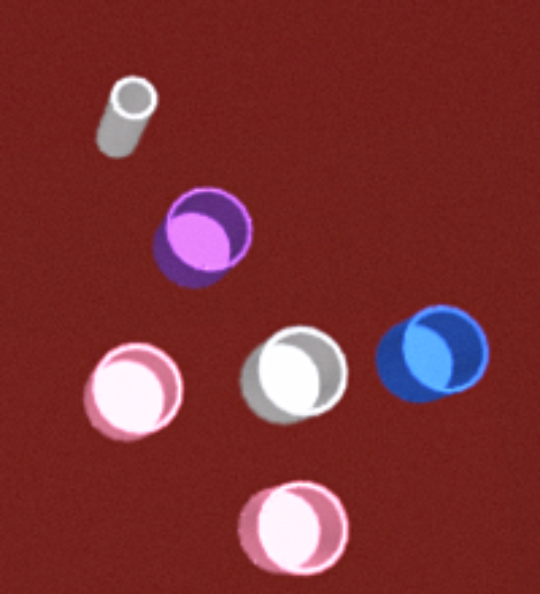

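The crop confirms the choice: the bare steel cup (crop 300,372) is the only grey one among the pink, purple and blue cups. The tall pot stands alone at crop (130,110). Next I'll get the neighbours' positions to choose the finger directions.

```bash
cat >> h.py <<'E'
def go(x,y,z,yaw=None):
    p,R=pose(); d=R.T@(np.array([x,y,z])-p)*1000
    out=d.round(1)
    if yaw is not None:
        best=min((Ro.from_matrix(R.T@Ro.from_euler("xyz",[np.pi,0,yaw+k*np.pi]).as_matrix()).as_rotvec() for k in(-1,0,1)),key=np.linalg.norm)
        print("turn",best.round(3))
    print("shift",out,"pos",p.round(4),"yaw",get_obs()["tool_rot"].round(4))
E
python3 - <<'E'
from h import *
a=grab("top")
P=cast(a,[(392,283),(454,335),(505,269),(418,224),(452.6,277)],.06)
for n,c in(("cup",(.4613,-.2955)),("tube",(.638,-.158))):
    for p in P: v=p-c; print(n,p.round(3),np.hypot(*v).round(3),np.degrees(np.arctan2(v[1],v[0])).round(0))
E
```

```text
cup [ 0.437 -0.184] 0.114 102.0
cup [ 0.354 -0.306] 0.108 -175.0
cup [ 0.488 -0.398] 0.106 -75.0
cup [ 0.557 -0.225] 0.119 36.0
cup [ 0.461 -0.297] 0.002 -87.0
tube [ 0.437 -0.184] 0.202 -173.0
tube [ 0.354 -0.306] 0.32 -153.0
tube [ 0.488 -0.398] 0.283 -122.0
tube [ 0.557 -0.225] 0.105 -140.0
tube [ 0.461 -0.297] 0.225 -142.0
```

```bash
python3 -c "
from h import *
go(.4613,-.2955,.2,-2.094)"
```

```text
turn [ 0.001  0.    -0.726]
shift [-344.1  198.6   31.1] pos [ 0.1976 -0.5927  0.231 ] yaw [ 3.1409e+00 -1.0000e-04 -2.8198e+00]
```

Emit:
arm_command:
  steps:
    - [[-35,20,0],[0,0,-0.07]]
    - [[-70,40,0],[0,0,-0.15]]
    - [[-105,60,0],[0,0,-0.22]]
    - [[-140,80,0],[0,0,-0.29]]
    - [[-170,98,0],[0,0,-0.36]]
  claw: 85

```text
clock: 0.72
ee_pos: [0.3291, -0.4444, 0.2314]
tool_rot: [-3.141, 0.0, -2.456]
wrist_force: [0.7, -0.8, 0.0]
finger_gap: 0.998
grasp_force: 0.0
```

```bash
python3 -c "
from h import *
go(.4613,-.2955,.2,-2.094)"
```

```text
turn [-0.     0.    -0.362]
shift [-196.6   31.6   31.4] pos [ 0.3291 -0.4444  0.2314] yaw [-3.1414e+00  2.0000e-04 -2.4561e+00]
```

Emit:
arm_command:
  steps:
    - [[-38,6,6],[0,0,-0.07]]
    - [[-76,12,12],[0,0,-0.15]]
    - [[-114,18,18],[0,0,-0.22]]
    - [[-152,25,25],[0,0,-0.29]]
    - [[-190,31,31],[0,0,-0.362]]

```text
clock: 1.13
ee_pos: [0.4567, -0.3006, 0.2002]
tool_rot: [-3.141, 0.0, -2.094]
wrist_force: [0.8, -0.6, -0.4]
finger_gap: 0.995
grasp_force: 0.0
```

Emit:
arm_command:
  steps:
    - [[-5,0,0],[0,0,0]]
    - [[-5,0,0],[0,0,0]]

```text
clock: 1.3
ee_pos: [0.4597, -0.2962, 0.1999]
tool_rot: [3.141, -0.0, -2.094]
wrist_force: [-0.1, -0.5, 0.8]
finger_gap: 0.99
grasp_force: 0.0
```

```bash
python3 - <<'E'
from h import *
f=grab("wrist"); cv2.imwrite("pics/w1.png",f["frame"])
go(.4613,-.2955,.2,-2.094)
cx=f["Rw"].T@(np.array([.4613,-.2955,.06])-f["c"]); print("expect px",f["K"]@(cx/cx[2]))
E
```

```text
turn [ 0.    -0.    -0.002]
shift [-2.7 -1.2  0.2] pos [ 0.4589 -0.2973  0.2002] yaw [ 3.1411e+00 -2.0000e-04 -2.0959e+00]
expect px [323.55626088 229.61165467   1.        ]
```

View pics/w1.png

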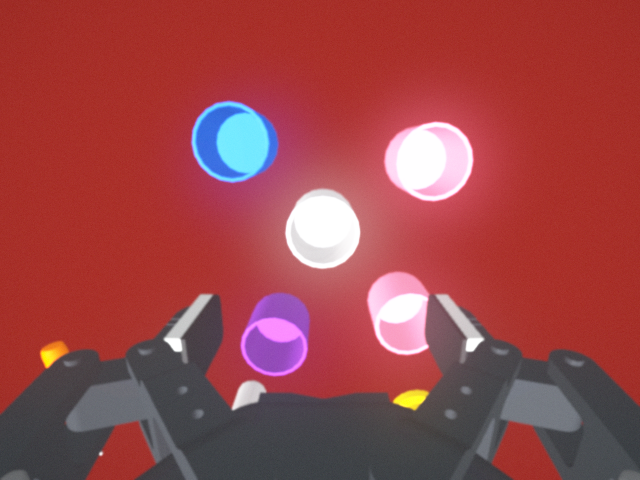

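The wrist view is a close look: the white steel cup's rim is centred at about (323,230), as predicted. The blue, pink and purple cups stand clear of the fingers.

```bash
python3 - <<'E'
from h import *
f=grab("wrist")
for z in(.055,.06,.065): print(rim(f,(323,230),z).round(4))
go(.4613,-.2955,.03,-2.094)
E
```

```text
[ 0.4643 -0.2925  0.032 ]
[ 0.4636 -0.2936  0.0314]
[ 0.463  -0.2947  0.0309]
turn [ 0.    -0.    -0.004]
shift [ -3.7  -1.2 170.4] pos [ 0.4584 -0.2981  0.2004] yaw [ 3.1415e+00 -2.0000e-04 -2.0976e+00]
```

Emit:
arm_command:
  steps:
    - [[-3,-1,40],[0,0,0]]
    - [[-3,-1,80],[0,0,0]]
    - [[-3,-1,118],[0,0,0]]
    - [[-3,-1,148],[0,0,0]]
    - [[-3,-1,167],[0,0,0]]

```text
clock: 1.82
ee_pos: [0.458, -0.2967, 0.0304]
tool_rot: [3.137, -0.001, -2.101]
wrist_force: [0.4, -0.9, 0.7]
finger_gap: 0.998
grasp_force: 0.0
```

Emit:
arm_command:
  steps:
    - [[0,0,0],[0,0,0]]
    - [[0,0,0],[0,0,0]]
    - [[0,0,0],[0,0,0]]
    - [[0,0,0],[0,0,0]]
    - [[0,0,0],[0,0,0]]
  claw: 50
  newtons: 35

```text
clock: 2.23
ee_pos: [0.4617, -0.2965, 0.035]
tool_rot: [-3.138, 0.001, -2.098]
wrist_force: [-0.4, 0.5, -0.8]
finger_gap: 0.725
grasp_force: 38.2
```

Emit:
arm_command:
  steps:
    - [[0,0,0],[0,0,0]]
    - [[0,0,0],[0,0,0]]
    - [[0,0,0],[0,0,0]]
    - [[0,0,0],[0,0,0]]
    - [[0,0,0],[0,0,0]]

```text
clock: 2.65
ee_pos: [0.461, -0.2959, 0.0336]
tool_rot: [-3.141, 0.0, -2.098]
wrist_force: [0.4, 0.5, 0.3]
finger_gap: 0.72
grasp_force: 38.4
```

Emit:
arm_command:
  steps:
    - [[0,0,-15],[0,0,0]]
    - [[0,0,-45],[0,0,0]]
    - [[0,0,-85],[0,0,0]]
    - [[0,0,-120],[0,0,0]]
    - [[0,0,-140],[0,0,0]]

```text
clock: 3.07
ee_pos: [0.4624, -0.2967, 0.1777]
tool_rot: [-3.135, 0.0, -2.097]
wrist_force: [0.2, 0.3, -0.5]
finger_gap: 0.722
grasp_force: 38.7
```

Emit:
arm_command:
  steps:
    - [[0,0,0],[0,0,0]]
    - [[0,0,0],[0,0,0]]
    - [[0,0,0],[0,0,0]]

```text
clock: 3.32
ee_pos: [0.4599, -0.2954, 0.1721]
tool_rot: [3.139, 0.0, -2.098]
wrist_force: [-0.7, 0.7, -1.4]
finger_gap: 0.725
grasp_force: 38.7
```

```bash
python3 - <<'E'
from h import *
f=grab("wrist"); cv2.imwrite("pics/w2.png",f["frame"])
for i in range(3): grab_frame("wrist"); print(get_obs()["ee_pos"],get_obs()["finger_gap"],get_obs()["clock"])
go(.646,.160,.18)
E
```

```text
[ 0.4597914  -0.29549995  0.17147828] 0.7238465702476389 3.4167
[ 0.45994032 -0.29559163  0.17152755] 0.7278537466577306 3.4667
[ 0.46012049 -0.29567014  0.17172244] 0.721917662280415 3.5167
shift [-487.3   68.6   -8.4] pos [ 0.4601 -0.2957  0.1717] yaw [ 3.1384e+00 -7.0000e-04 -2.0979e+00]
```

View pics/w2.png

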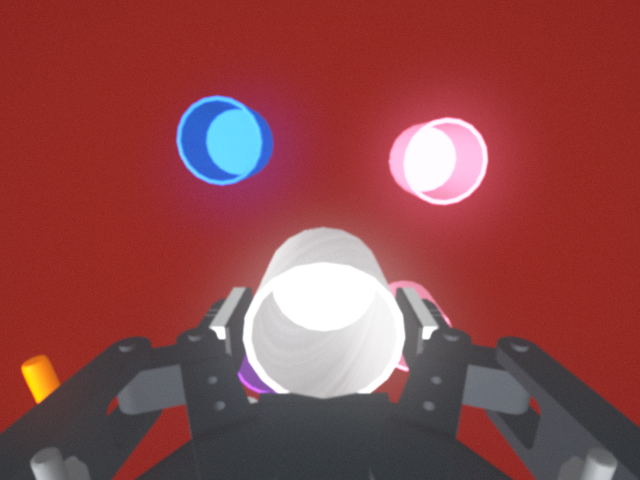

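The cup is held upright between the pads, with its rim centred at about (323,330). I'm carrying it to the dish.

Emit:
arm_command:
  steps:
    - [[-30,4,0],[0,0,0]]
    - [[-68,10,0],[0,0,0]]
    - [[-108,15,0],[0,0,0]]
    - [[-148,21,0],[0,0,0]]
    - [[-188,26,0],[0,0,0]]

```text
clock: 3.93
ee_pos: [0.5328, -0.1187, 0.1725]
tool_rot: [3.14, -0.001, -2.098]
wrist_force: [-0.1, 0.4, -1.5]
finger_gap: 0.721
grasp_force: 38.7
```

Emit:
arm_command:
  steps:
    - [[-40,6,0],[0,0,0]]
    - [[-80,11,0],[0,0,0]]
    - [[-120,17,0],[0,0,0]]
    - [[-160,23,0],[0,0,0]]
    - [[-200,28,0],[0,0,0]]

```text
clock: 4.35
ee_pos: [0.6093, 0.0686, 0.1723]
tool_rot: [3.14, -0.002, -2.097]
wrist_force: [0.9, -1.0, -1.0]
finger_gap: 0.727
grasp_force: 38.7
```

Emit:
arm_command:
  steps:
    - [[-35,5,0],[0,0,0]]
    - [[-65,10,0],[0,0,0]]
    - [[-85,13,0],[0,0,0]]
    - [[-95,14,0],[0,0,0]]
    - [[-97,14,0],[0,0,0]]

```text
clock: 4.77
ee_pos: [0.6461, 0.1591, 0.1717]
tool_rot: [3.14, -0.002, -2.096]
wrist_force: [0.7, -0.7, -1.5]
finger_gap: 0.722
grasp_force: 38.7
```

Emit:
arm_command:
  steps:
    - [[0,0,0],[0,0,0]]
    - [[0,0,0],[0,0,0]]
    - [[0,0,0],[0,0,0]]

```text
clock: 5.02
ee_pos: [0.6455, 0.156, 0.1734]
tool_rot: [3.141, -0.001, -2.099]
wrist_force: [-0.8, -0.9, -0.3]
finger_gap: 0.724
grasp_force: 38.7
```

```bash
python3 - <<'E'
from h import *
b=grab("side"); cv2.imwrite("pics/s2.png",b["frame"][100:400,100:400])
go(.646,.160,.04); p=[]
for i in range(6): grab_frame("wrist"); p.append(get_obs()["ee_pos"])
print(np.mean(p,0),np.std(p,0))
E
```

```text
shift [ -3.6   1.7 133.5] pos [0.6457 0.156  0.1735] yaw [ 3.1415e+00 -3.0000e-04 -2.0993e+00]
[0.64589569 0.15665098 0.17363822] [6.49964531e-05 3.05783123e-04 6.19903744e-05]
```

View pics/s2.png

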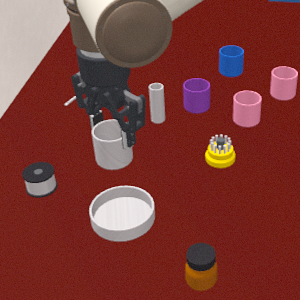

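The side crop shows the cup upright in the fingers at (113,143), above the empty dish at (122,212). Lowering it now.

Emit:
arm_command:
  steps:
    - [[-2,1,35],[0,0,0]]
    - [[-3,1,75],[0,0,0]]
    - [[-3,1,105],[0,0,0]]
    - [[-3,1,122],[0,0,0]]
    - [[-3,1,130],[0,0,0]]

```text
clock: 5.78
ee_pos: [0.6446, 0.1596, 0.0396]
tool_rot: [3.138, -0.005, -2.098]
wrist_force: [-0.9, 0.0, -2.3]
finger_gap: 0.722
grasp_force: 38.7
```

Emit:
arm_command:
  steps:
    - [[0,0,1],[0,0,0]]
    - [[0,0,2],[0,0,0]]
    - [[0,0,3],[0,0,0]]
    - [[0,0,4],[0,0,0]]

```text
clock: 6.12
ee_pos: [0.6479, 0.1611, 0.0413]
tool_rot: [-3.139, 0.003, -2.098]
wrist_force: [0.8, -0.3, -0.4]
finger_gap: 0.722
grasp_force: 38.7
```

Emit:
arm_command:
  steps:
    - [[0,0,1],[0,0,0]]
    - [[0,0,2],[0,0,0]]

```text
clock: 6.28
ee_pos: [0.6471, 0.1608, 0.0384]
tool_rot: [-3.141, 0.002, -2.098]
wrist_force: [-0.3, -0.4, -0.7]
finger_gap: 0.724
grasp_force: 38.7
```

Emit:
arm_command:
  steps:
    - [[0,0,1],[0,0,0]]
    - [[0,0,1],[0,0,0]]

```text
clock: 6.45
ee_pos: [0.6471, 0.1608, 0.0376]
tool_rot: [-3.141, 0.001, -2.097]
wrist_force: [-0.8, -1.2, 3.5]
finger_gap: 0.723
grasp_force: 39.1
```

Contact is felt at the expected height, so I'm releasing.

Emit:
arm_command:
  steps:
    - [[0,0,0],[0,0,0]]
    - [[0,0,0],[0,0,0]]
    - [[0,0,0],[0,0,0]]
    - [[0,0,0],[0,0,0]]
    - [[0,0,0],[0,0,0]]
  claw: 80

```text
clock: 6.87
ee_pos: [0.6466, 0.1605, 0.0361]
tool_rot: [3.142, -0.0, -2.098]
wrist_force: [0.6, -0.2, 0.5]
finger_gap: 0.938
grasp_force: 0.0
```

Emit:
arm_command:
  steps:
    - [[0,0,-15],[0,0,0]]
    - [[0,0,-45],[0,0,0]]
    - [[0,0,-85],[0,0,0]]
    - [[0,0,-120],[0,0,0]]
    - [[0,0,-160],[0,0,0]]

```text
clock: 7.28
ee_pos: [0.6459, 0.1603, 0.197]
tool_rot: [3.14, -0.002, -2.098]
wrist_force: [0.3, 0.2, 0.6]
finger_gap: 0.936
grasp_force: 0.0
```

Emit:
arm_command:
  steps:
    - [[0,0,-10],[0,0,0]]
    - [[0,0,-10],[0,0,0]]
    - [[0,0,-10],[0,0,0]]

```text
clock: 7.53
ee_pos: [0.6467, 0.1607, 0.2072]
tool_rot: [-3.141, 0.002, -2.098]
wrist_force: [-0.8, -0.6, -0.4]
finger_gap: 0.938
grasp_force: 0.0
```

```bash
python3 - <<'E'
from h import *
f=grab("wrist"); cv2.imwrite("pics/w3.png",f["frame"])
b=grab("side"); a=grab("top")
np.set_printoptions(precision=4,suppress=True)
print(cv2.boundingRect(blob(b,(222,313))), rim(b,(222,313),.064),rim(b,(222,313),0,False))
go(.638,-.158,.2,0)
E
```

```text
(189, 282, 66, 60) [0.6398 0.1809 0.0487] [0.646  0.1572 0.0572]
turn [ 0.001 -0.004  1.044]
shift [ 278.9 -153.4    4.7] pos [0.6458 0.1602 0.2043] yaw [ 3.1393 -0.0028 -2.0981]
```

View pics/w3.png

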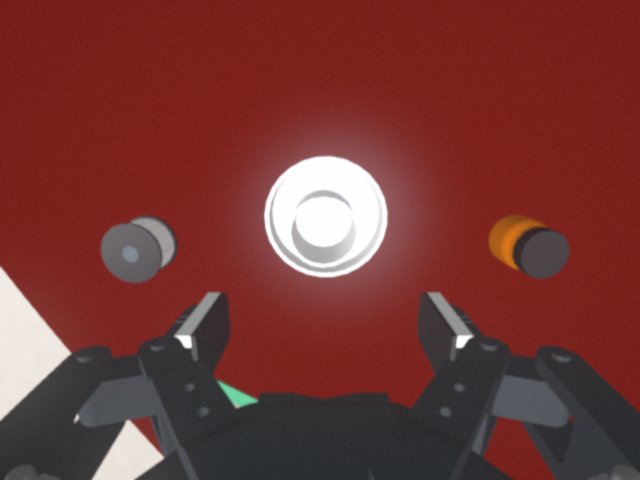

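The wrist view shows the cup standing in the dish, with its rim centred at about (323,228) and the dish rim at (326,216). Now for the tall pot.

Emit:
arm_command:
  steps:
    - [[33,-18,0],[0,0,0]]
    - [[68,-37,0],[0,0,0]]
    - [[103,-56,0],[0,0,0]]
    - [[138,-76,0],[0,0,0]]
    - [[173,-95,0],[0,0,0]]

```text
clock: 8.1
ee_pos: [0.6409, -0.0384, 0.2046]
tool_rot: [3.139, -0.002, -2.097]
wrist_force: [0.2, 0.3, 0.1]
finger_gap: 0.939
grasp_force: 0.0
```

Emit:
arm_command:
  steps:
    - [[33,-18,0],[0,0,0]]
    - [[65,-36,0],[0,0,0]]
    - [[90,-49,0],[0,0,0]]
    - [[104,-57,0],[0,0,0]]
    - [[106,-58,0],[0,0,0]]

```text
clock: 8.52
ee_pos: [0.6375, -0.1608, 0.2043]
tool_rot: [3.139, -0.002, -2.102]
wrist_force: [-0.3, 0.7, -0.1]
finger_gap: 0.936
grasp_force: 0.0
```

Emit:
arm_command:
  steps:
    - [[0,0,0],[0,0,0]]
    - [[0,0,0],[0,0,0]]
    - [[0,0,0],[0,0,0]]

```text
clock: 8.77
ee_pos: [0.6386, -0.1564, 0.2057]
tool_rot: [3.141, -0.0, -2.096]
wrist_force: [0.4, 0.5, -0.2]
finger_gap: 0.94
grasp_force: 0.0
```

```bash
python3 - <<'E'
from h import *
np.set_printoptions(precision=4,suppress=True)
f=grab("wrist"); cx=f["Rw"].T@(np.array([.638,-.158,.09])-f["c"]); px=(f["K"]@(cx/cx[2]))[:2]; print(px)
print(cv2.boundingRect(blob(f,px)))
for z in(.08,.086,.09,.095): print(rim(f,px,z))
for i in range(4): grab_frame("wrist"); print(get_obs()["ee_pos"])
a=grab("top"); print(rim(a,(385,188),.09))
go(.638,-.158,.06)
E
```

```text
[324.5532 233.1197]
(304, 200, 42, 57)
[ 0.6405 -0.1537  0.0167]
[ 0.6397 -0.1551  0.0164]
[ 0.6392 -0.156   0.0161]
[ 0.6386 -0.1571  0.0158]
[ 0.6387 -0.1563  0.2061]
[ 0.6387 -0.1564  0.2063]
[ 0.6387 -0.1565  0.2064]
[ 0.6387 -0.1567  0.2064]
[ 0.6416 -0.159   0.0145]
shift [  1.3   0.  146.4] pos [ 0.6387 -0.1569  0.2064] yaw [-3.1415  0.0001 -2.0968]
```

Emit:
arm_command:
  steps:
    - [[1,0,38],[0,0,0]]
    - [[1,0,78],[0,0,0]]
    - [[1,0,112],[0,0,0]]
    - [[1,0,134],[0,0,0]]
    - [[1,0,146],[0,0,0]]

```text
clock: 9.48
ee_pos: [0.6359, -0.158, 0.0565]
tool_rot: [3.136, -0.003, -2.098]
wrist_force: [-0.3, 0.4, 0.2]
finger_gap: 0.939
grasp_force: 0.0
```

Emit:
arm_command:
  steps:
    - [[0,0,0],[0,0,0]]
    - [[0,0,0],[0,0,0]]
    - [[0,0,0],[0,0,0]]
    - [[0,0,0],[0,0,0]]
    - [[0,0,0],[0,0,0]]
  claw: 20
  newtons: 30

```text
clock: 9.9
ee_pos: [0.6394, -0.1585, 0.0628]
tool_rot: [-3.138, 0.002, -2.097]
wrist_force: [-0.9, 1.1, 3.1]
finger_gap: 0.374
grasp_force: 29.5
```

Emit:
arm_command:
  steps:
    - [[0,0,0],[0,0,0]]
    - [[0,0,0],[0,0,0]]
    - [[0,0,0],[0,0,0]]
    - [[0,0,0],[0,0,0]]
    - [[0,0,0],[0,0,0]]

```text
clock: 10.32
ee_pos: [0.6394, -0.1585, 0.0628]
tool_rot: [-3.138, 0.001, -2.097]
wrist_force: [-0.4, 0.6, 6.0]
finger_gap: 0.371
grasp_force: 29.8
```

Emit:
arm_command:
  steps:
    - [[0,0,-15],[0,0,0]]
    - [[0,0,-45],[0,0,0]]
    - [[0,0,-80],[0,0,0]]
    - [[0,0,-110],[0,0,0]]
    - [[0,0,-125],[0,0,0]]

```text
clock: 10.73
ee_pos: [0.6398, -0.1588, 0.1904]
tool_rot: [-3.135, 0.003, -2.097]
wrist_force: [-0.8, 0.4, -0.4]
finger_gap: 0.371
grasp_force: 30.2
```

Emit:
arm_command:
  steps:
    - [[0,0,0],[0,0,0]]
    - [[0,0,0],[0,0,0]]
    - [[0,0,0],[0,0,0]]

```text
clock: 10.98
ee_pos: [0.6369, -0.1581, 0.1836]
tool_rot: [3.139, -0.001, -2.098]
wrist_force: [-0.5, 0.5, -2.2]
finger_gap: 0.374
grasp_force: 30.2
```

```bash
python3 - <<'E'
from h import *
f=grab("wrist");g=cv2.resize(f["frame"],(400,300))
b=grab("side"); s=cv2.resize(b["frame"][80:380,150:350],None,fx=1,fy=1)
cv2.imwrite("pics/w4.png",np.hstack([g,s]))
# cup rim centre in dish from saved wrist view (taken from TCP ~0.6463,0.1606,0.206 yaw -2.098)
o=cv2.imread("pics/w3.png"); R=Ro.from_euler("xyz",[np.pi,0,-2.098]).as_matrix(); M=np.array(f["mount"])
f["Rw"]=R@M[:3,:3]; f["c"]=R@M[:3,3]+[.6463,.1606,.206]
print("cup",cast(f,[(323,228)],.064),"dish",cast(f,[(326,216)],.03))
go(.646,.16,.185)
E
```

```text
cup [[0.64798221 0.16020958]] dish [[0.64379134 0.15845721]]
shift [-279.6  152.3   -1.8] pos [ 0.6369 -0.1583  0.1831] yaw [ 3.1379e+00 -1.6000e-03 -2.0980e+00]
```

View pics/w4.png

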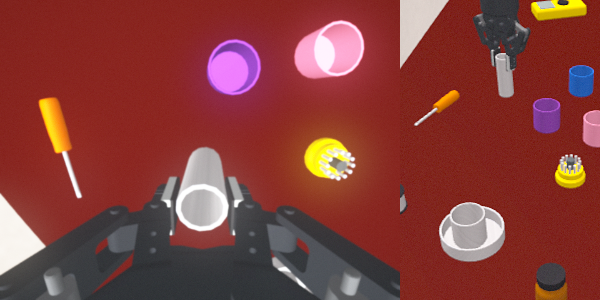

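The tall pot is held upright (left picture, rim at (202,207)), and the cup is seated in the dish (right picture, (468,225)). Carrying it over.

Emit:
arm_command:
  steps:
    - [[-30,16,0],[0,0,0]]
    - [[-65,35,0],[0,0,0]]
    - [[-100,54,0],[0,0,0]]
    - [[-135,73,0],[0,0,0]]
    - [[-170,92,0],[0,0,0]]

```text
clock: 11.5
ee_pos: [0.6432, 0.0363, 0.1836]
tool_rot: [3.139, -0.002, -2.098]
wrist_force: [0.3, 0.3, -1.4]
finger_gap: 0.374
grasp_force: 30.2
```

Emit:
arm_command:
  steps:
    - [[-34,19,0],[0,0,0]]
    - [[-66,36,0],[0,0,0]]
    - [[-92,50,0],[0,0,0]]
    - [[-106,58,0],[0,0,0]]
    - [[-110,60,0],[0,0,0]]

```text
clock: 11.92
ee_pos: [0.6469, 0.1628, 0.1835]
tool_rot: [3.14, -0.002, -2.095]
wrist_force: [-0.3, -0.9, -1.2]
finger_gap: 0.373
grasp_force: 30.2
```

Emit:
arm_command:
  steps:
    - [[0,0,0],[0,0,0]]
    - [[0,0,0],[0,0,0]]
    - [[0,0,0],[0,0,0]]
    - [[0,0,0],[0,0,0]]

```text
clock: 12.25
ee_pos: [0.6475, 0.1585, 0.1852]
tool_rot: [3.141, -0.0, -2.1]
wrist_force: [0.3, -0.2, -0.8]
finger_gap: 0.374
grasp_force: 30.2
```

```bash
python3 - <<'E'
from h import *
b=grab("side"); a=grab("top")
cv2.imwrite("pics/s5.png",np.hstack([cv2.resize(b["frame"][200:370,150:300],None,fx=2.6,fy=2.6),cv2.resize(a["frame"][90:260,160:310],None,fx=2.6,fy=2.6)]))
p=[]
for i in range(6): grab_frame("wrist"); p.append(get_obs()["ee_pos"])
print(np.mean(p,0)); go(.647,.16,.07)
E
```

```text
[0.64757191 0.1594655  0.18545381]
shift [1.000e-01 5.000e-01 1.154e+02] pos [0.6475 0.1598 0.1854] yaw [-3.1416e+00  1.0000e-04 -2.0981e+00]
```

View pics/s5.png

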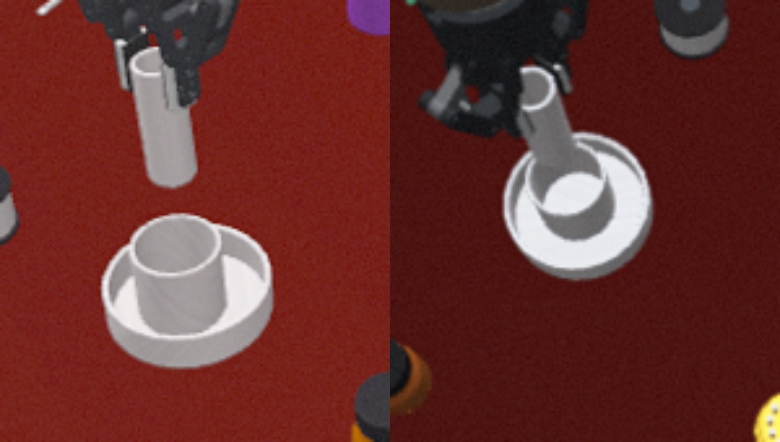

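In both crops the tall pot hangs over the cup. I'll check its lean numerically before going in.

```bash
python3 - <<'E'
from h import *
for n in("side","top"):
    f=grab(n); 
    X=np.array([[.647,.16,z] for z in(.064,.1235,.2135)])
    q=cv2.projectPoints(X,cv2.Rodrigues(f["R"])[0],np.array(f["t"]),f["K"],np.array([f["k1"],0,0,0]))[0][:,0]
    o=(150,200) if n=="side" else (160,90)
    q=(q-o)*2.6; q[:,0]+=0 if n=="side" else 390
    print(n,q.round(0).tolist())
E
```

```text
side [[179.0, 241.0], [170.0, 174.0], [156.0, 62.0]]
top [[567.0, 178.0], [552.0, 146.0], [526.0, 87.0]]
```

The lean and position match the prediction: in the side view the pot's bottom is at (171,170) against (170,174), and the cup rim at (177,243) against (179,241). Lowering.

Emit:
arm_command:
  steps:
    - [[0,0,30],[0,0,0]]
    - [[0,0,60],[0,0,0]]
    - [[0,0,85],[0,0,0]]
    - [[0,0,102],[0,0,0]]
    - [[0,0,109],[0,0,0]]

```text
clock: 13.17
ee_pos: [0.6456, 0.1594, 0.0728]
tool_rot: [3.138, -0.005, -2.098]
wrist_force: [-0.4, -0.7, -2.2]
finger_gap: 0.373
grasp_force: 30.2
```

Emit:
arm_command:
  steps:
    - [[0,0,1],[0,0,0]]
    - [[0,0,2],[0,0,0]]
    - [[0,0,3],[0,0,0]]
    - [[0,0,3],[0,0,0]]

```text
clock: 13.5
ee_pos: [0.6484, 0.1604, 0.0749]
tool_rot: [-3.14, 0.002, -2.098]
wrist_force: [-0.1, -0.1, -0.5]
finger_gap: 0.375
grasp_force: 30.2
```

Emit:
arm_command:
  steps:
    - [[0,0,1],[0,0,0]]
    - [[0,0,1],[0,0,0]]
    - [[0,0,1],[0,0,0]]

```text
clock: 13.75
ee_pos: [0.6477, 0.1601, 0.0729]
tool_rot: [-3.141, 0.001, -2.098]
wrist_force: [-0.5, 0.5, -1.4]
finger_gap: 0.374
grasp_force: 30.2
```

Emit:
arm_command:
  steps:
    - [[0,0,1],[0,0,0]]
    - [[0,0,1],[0,0,0]]
    - [[0,0,1],[0,0,0]]

```text
clock: 14.0
ee_pos: [0.6475, 0.16, 0.0713]
tool_rot: [3.142, -0.0, -2.098]
wrist_force: [0.1, -0.7, -0.5]
finger_gap: 0.376
grasp_force: 30.2
```

Emit:
arm_command:
  steps:
    - [[0,0,1],[0,0,0]]
    - [[0,0,1],[0,0,0]]
    - [[0,0,1],[0,0,0]]

```text
clock: 14.25
ee_pos: [0.6477, 0.1602, 0.0709]
tool_rot: [-3.141, 0.0, -2.098]
wrist_force: [-0.6, 0.0, 2.1]
finger_gap: 0.374
grasp_force: 30.6
```

Contact at the expected height. Opening and retreating.

Emit:
arm_command:
  steps:
    - [[0,0,0],[0,0,0]]
    - [[0,0,0],[0,0,0]]
    - [[0,0,0],[0,0,0]]
    - [[0,0,0],[0,0,0]]
    - [[0,0,0],[0,0,0]]
  claw: 65

```text
clock: 14.67
ee_pos: [0.6475, 0.16, 0.0702]
tool_rot: [3.142, -0.0, -2.098]
wrist_force: [0.5, 0.1, 0.5]
finger_gap: 0.758
grasp_force: 0.0
```

Emit:
arm_command:
  steps:
    - [[0,0,-12],[0,0,0]]
    - [[0,0,-40],[0,0,0]]
    - [[0,0,-75],[0,0,0]]
    - [[0,0,-110],[0,0,0]]
    - [[0,0,-150],[0,0,0]]

```text
clock: 15.08
ee_pos: [0.6468, 0.1597, 0.2218]
tool_rot: [3.141, -0.001, -2.098]
wrist_force: [0.9, 0.5, -0.6]
finger_gap: 0.761
grasp_force: 0.0
```

Emit:
arm_command:
  steps:
    - [[0,0,0],[0,0,0]]
    - [[0,0,0],[0,0,0]]
    - [[0,0,0],[0,0,0]]

```text
clock: 15.33
ee_pos: [0.6472, 0.16, 0.2209]
tool_rot: [3.142, 0.001, -2.098]
wrist_force: [-0.1, -0.3, -0.8]
finger_gap: 0.762
grasp_force: 0.0
```

```bash
python3 - <<'E'
from h import *
np.set_printoptions(precision=4,suppress=True)
b=grab("side"); w=grab("wrist")
cv2.imwrite("pics/s6.png",np.hstack([cv2.resize(b["frame"][200:370,150:300],None,fx=2.6,fy=2.6),cv2.resize(w["frame"][100:400,180:480],(390,442))[:, :390]]))
print("dish base",rim(b,(222,313),0,False),get_obs()["finger_gap"])
X=np.array([[.6465,.16,z] for z in(.03,.064,.098)])
q=cv2.projectPoints(X,cv2.Rodrigues(b["R"])[0],np.array(b["t"]),b["K"],np.array([b["k1"],0,0,0]))[0][:,0]
print(((q-(150,200))*2.6).round(0).tolist())
E
```

```text
dish base [0.6462 0.157  0.0573] 0.7636583249368352
[[184.0, 278.0], [179.0, 241.0], [175.0, 204.0]]
```

View pics/s6.png

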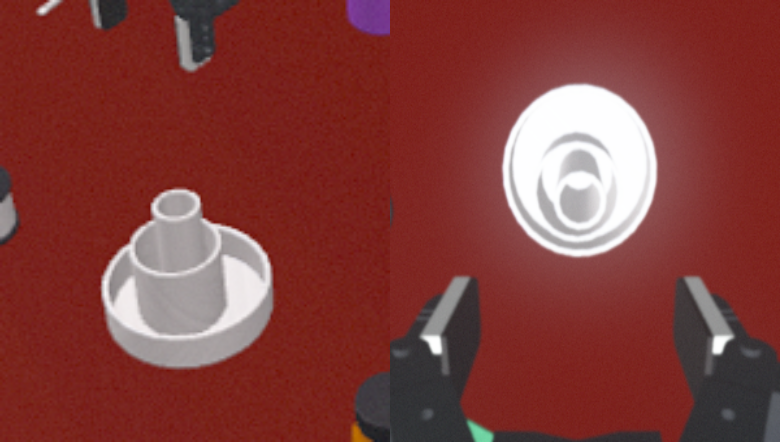

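The set is nested upright: the tall pot's rim is at (176,205) against an expected (175,204), which fits being fully down. The gripper is clear and the dish hasn't moved.

```bash
python3 -c "
from bench import *
print(finish_job())"
```

```text
the job is handed in; nothing more can be done
None
```

The three pots are nested upright and let go (cup in the dish, tall pot in the cup), the dish has not moved measurably, and the job was handed in at about 15 s; the hand-in gave no verdict.

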